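# Put two filter cubes away in the dust-tight store

### The arm

A 6-joint arm with a two-finger parallel gripper is mounted at the origin on the work surface; the furniture and walls round the work are solid. World frame = base frame: x ahead of the robot, y to its left, z up, the work surface at z = 0. Lengths are in m, angles in degrees, forces in N, time in s.
With the tool pointing down it reaches from about 0.375 to 0.9 m from the base axis. Payload 3.1 kg.
Tool frame: the origin (TCP) lies on the centre line of the jaws, within the pads' length; the fingertips stand 25 mm ahead of it and the grasp point (between the pads) lies 6 mm ahead of it; z points along the fingers, y is the line along which they close (so a half turn about z gives the same grasp; the last joint's range is limited). The gripper opens to 87 mm and grips with 3 to 60 N. Pads are 19 mm wide; open, the fingers measure 117 mm over their backs; the gripper's body (75 mm by 190 mm) begins 51 mm behind the grasp point.
Start: joints at [-10.227, 30.224, 82.088, -0, 67.689, -10.227], TCP at [0.625, 0, 0.248] pointing down, gripper open.
Joint ranges: [-176.69, 176.69], [-43.24, 126.21], [12.49, 139.97], [-82, 262], [0, 151.66], [-163.58, 163.58]. Speed limits (degrees/s): [159.86, 159.86, 180, 180, 180, 180].

### API

Orientations are given as a 3x3 rotation matrix whose columns are the frame's x, y, z axes.
In Python, from rig import * gives the robot as it stands.
- The arm moves only by the tool step_arm, never from a script. Its argument "steps" is a list of rows, each a list of 7 numbers: the shift along the tool's x, y, z normalised to -1 to 1, where 1 is 0.3 m, then the turn, a rotation vector about the tool's x, y, z normalised to -1 to 1, where 1 is 45 degrees, then the gripper's target within -1 to 1 (shut at 1, half-way at 0, fully open at -1). A call has 1 to 8 rows; each row is the pose to reach, as a shift and turn from the pose commanded when the call began, along the tool's axes at that moment; what a row does not reach only later rows make up. A row lasts 1/12 s, in which the tool goes at most 41.7 mm and 7.16 degrees, less where a joint would pass 70% of its speed; a pose out of reach is approached as far as the arm can. A call with a number of a shift or a turn outside -1 to 1 is refused whole. A call with a gripper value outside its range is refused whole. The fingers move at their own pace and stop on an object; the grip force is fixed at half the most. Time passes only in rows, so rows that repeat a pose let the fingers close. It gives the time, the measured TCP pose, the force, the opening and the grip force at its end, in the units of the state.
- read_state(): the state, without advancing time (a new reading comes with each control period).
- capture(name): name is "scene" or "side" or "wrist"; returns a dict with "image" (480x640x3 uint8, red, green, blue), "vertical_fov" (degrees; the focal length in pixels is half the picture's height over the tangent of half this angle, whatever the lens; pixels are square), "cx", "cy" (the principal point, pixels), "world_from_camera" (4x4, takes a point from camera to world coordinates); the wrist camera has in their place "T_tool_cam" (4x4, takes a point from camera to tool coordinates, whose origin is the TCP and whose axes are the flange's). Camera axes: x right, y down, z forward; pixel columns grow to the right and rows downward; lengths in m; the calibration is good to about 2 mm. A picture is of the moment at which its call begins: read the wrist's pose just before it. There is no depth.
- hand_in(): hands the job in; it is judged then, once.
The state is a dict: "time_s": time; "joint_positions": joint angles; "qvel": joint speeds; "tau": joint torques, N m; "position": TCP position; "tcp_rot": TCP orientation; "force": force on the tool from outside, world axes, zero at the start; "moment": the same for the moment, N m; "opening": opening from 0.0 (shut) to 1.0 (fully open); "grasp_force": force on a finger pad.
Only numpy, scipy, OpenCV 4.12 (cv2) and the standard library are available. Lean on these libraries where they do the work, as an engineer would, in place of code of your own. Each camera call takes 0.05 s, during which the arm holds its last target. There are 200 camera calls.

### The job

Put the two filter cubes from the desk away in the store, one to a cell, upright and pressed down fully home on the cell floor so that the dust flaps close over them. Four of the six cells are already taken, and the flaps hide which: feel for the free ones through the flaps, pressing gently so that no stored cube or flap is damaged, and leave the bottles alone.

Things in the scene. Friction and masses are not known exactly. Their poses are not given: they have to be found in the camera images.
- cube_store: dust-tight store for filter cubes, fixed to the desk: grey box with aluminium deck, 127 mm (its x) by 177 mm (its y), deck 80 mm above the desk; origin under its centre at desk level, z up. Six cells, 2 along x by 3 along y, 56 and 54 mm apart, walls 6 mm between them. Wire grips stand 19 mm out from its +y and -y ends, 52 mm up. Four cells, not known which, are taken
- cell_1 (a point): centre of the mouth of a cell of the store, level with the deck; axes as the store's. The opening is 50 mm along x, 48 mm along y; below it the cell runs straight down 70 mm to its floor
- cell_2 (a point): mouth centre of a cell, as cell_1. Every cell is shut by two grey sprung flaps (black patch on each), 2.5 mm below the deck's face, hinged along the mouth's -x and +x edges and meeting in the middle; pushed, they swing down into the cell (1 to 3 N in all; 25 mm long when hanging straight down) and spring shut by themselves
- cell_3 (a point): mouth centre of a cell, as cell_1. In a taken cell such a cube stands on the floor, its top 32 mm below the deck, unseen under the flaps; a free cell is empty down to its floor
- cell_4 (a point): mouth centre of a cell, as cell_1. A cube let go half-way in may hang between the flaps, its top still above the deck, until it is pushed down; once home its top is 32 mm below the deck and clear of the flaps
- cell_5 (a point): mouth centre of a cell, as cell_1
- cell_6 (a point): mouth centre of a cell, as cell_1
- cube_a_center (a point): black fluorescence filter cube with a white ring (the optical port) on its +x side, standing on the desk, the nearer of the two; 38 mm high, body 35 mm along its own x, 38 mm across its own y between flat sides (to grip); the ring stands 4 mm proud; about 0.09 kg. This point is the centre of the body, 19 mm above its underside; z up
- cube_b_center (a point): black fluorescence filter cube with a white ring (the optical port) on its +x side, standing on the desk, the farther of the two; 38 mm high, body 35 mm along its own x, 38 mm across its own y between flat sides (to grip); the ring stands 4 mm proud; about 0.09 kg. This point is the centre of the body, 19 mm above its underside; z up
- white_pot: white bottle with red band, 44 mm across, 74 mm high, origin under its centre; bystander
- oil_bottle: amber bottle with black cap, 30 mm across, 62 mm high, origin under its centre; bystander
- stain_tub: small white tub with blue cap, 36 mm across, 48 mm high, origin under its centre; bystander
There are look-alikes about, which are no part of the job. Leave any orange look-alike of the part that bears cube_b_center alone.

How it is judged:
By the outcome, as a careful person would: the job done as asked, in the order asked, and still so for the second after the job is handed in, with the robot touching nothing.
It also fails if it takes over 72 s, if anything falls off the work surface, if the arm or the gripper's body presses on something with over 40 N, if the wrist force passes 120 N, or if a joint passes its speed limit or range.

## Working session

There is one attempt and no reset: what is moved stays moved. The work goes in short steps, Python scripts to look and compute and a tool call to move; the robot and the scene stay as the last step left them, time stands still between calls to the robot, and variables do not carry over. Pictures are saved under pics/ and viewed, at most 12 in all, crops included, and the job is handed in when it is done.

Besides the shell and the picture viewer there is one more tool, called as a command line: name --pt "numbers of a row" for each row, then --argument value for the rest. step_arm: Moves the arm, as the interface text tells. Scaled input: -1 to 1 covers 0.3 m each way for a shift and 45 degrees each way for a turn. Its arguments: {"type":"object","properties":{"steps":{"type":"array"}},"required":["steps"]}

```bash
ls; mkdir -p pics; python3 - <<'E'
from rig import *
import cv2,numpy as np,pickle
d={}
s=read_state();print(s['position'],s['tcp_rot'],s['force'])
for n in("scene","side","wrist"):
    c=capture(n);d[n]=c;cv2.imwrite(f"pics/{n}0.png",c["image"][:,:,::-1])
    print(n,{k:v for k,v in c.items() if k!="image"})
pickle.dump((s,d),open("p0.pkl","wb"))
E
```

```text
pics
[6.24308399e-01 1.40488907e-04 2.46589231e-01] [[ 5.08739726e-06  9.99997763e-01 -2.11536396e-03]
 [ 9.99999937e-01 -4.33477320e-06  3.55793824e-04]
 [ 3.55783858e-04 -2.11536563e-03 -9.99997699e-01]] [-0.17405726  0.73802199  0.00229251]
scene {'vertical_fov': 53.601524074100645, 'cx': 317.60442400415207, 'cy': 239.29949717518733, 'world_from_camera': array([[ 0.81114084, -0.45431165,  0.36830892,  0.28696261],
       [-0.58461634, -0.6476732 ,  0.4886135 , -0.38143486],
       [ 0.01656101, -0.61165378, -0.7909522 ,  0.74045673],
       [ 0.        ,  0.        ,  0.        ,  1.        ]])}
side {'vertical_fov': 48.644955076969, 'cx': 319.98859098763637, 'cy': 235.30427149130793, 'world_from_camera': array([[-0.96233196, -0.13714579,  0.23475142,  0.34746557],
       [-0.27187526,  0.48866634, -0.82902898,  0.8261204 ],
       [-0.00101728, -0.86162419, -0.50754578,  0.58382338],
       [ 0.        ,  0.        ,  0.        ,  1.        ]])}
wrist {'vertical_fov': 66.99751357902387, 'cx': 323.40494115389987, 'cy': 239.4542990455934, 'T_tool_cam': array([[ 6.16456551e-04, -9.64696352e-01, -2.63363949e-01,
         7.18859668e-02],
       [ 9.99998415e-01,  1.03464704e-03, -1.44919096e-03,
         1.25336846e-03],
       [ 1.67051796e-03, -2.63362638e-01,  9.64695460e-01,
        -1.36732883e-01],
       [ 0.00000000e+00,  0.00000000e+00,  0.00000000e+00,
         1.00000000e+00]])}
```

View pics/scene0.png

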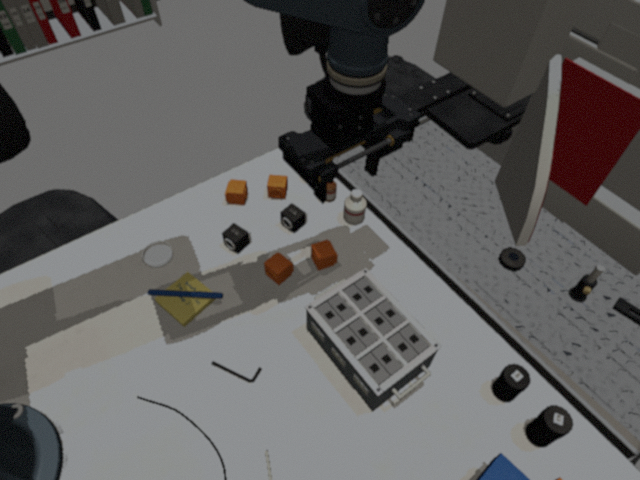

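View pics/side0.png

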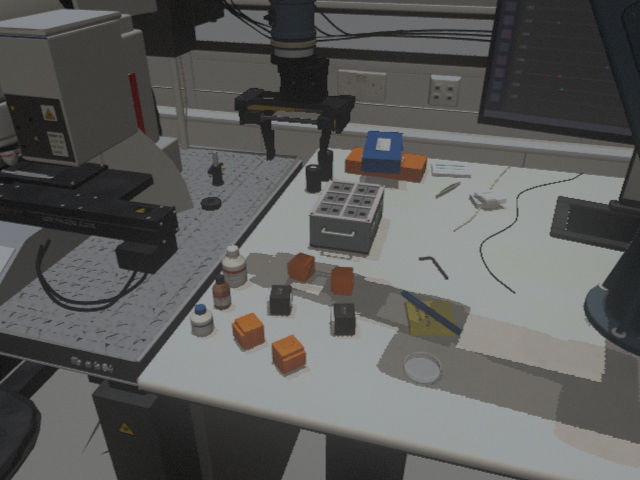

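```bash
cat > h.py <<'E'
import numpy as np,cv2
def ray(c,uv,T):
    h,w=c["image"].shape[:2];f=h/2/np.tan(np.radians(c["vertical_fov"]/2))
    uv=np.atleast_2d(np.asarray(uv,float))
    d=np.c_[(uv[:,0]-c["cx"])/f,(uv[:,1]-c["cy"])/f,np.ones(len(uv))]@T[:3,:3].T
    return T[:3,3],d
def onz(c,uv,z,T=None):
    o,d=ray(c,uv,c["world_from_camera"] if T is None else T)
    return o+d*((z-o[2])/d[:,2])[:,None]
def proj(c,P,T):
    h=c["image"].shape[0];f=h/2/np.tan(np.radians(c["vertical_fov"]/2))
    q=(np.atleast_2d(P)-T[:3,3])@T[:3,:3]
    return np.c_[q[:,0]/q[:,2]*f+c["cx"],q[:,1]/q[:,2]*f+c["cy"]]
def Tw(s,c):
    T=np.eye(4);T[:3,:3]=s["tcp_rot"];T[:3,3]=s["position"];return T@c["T_tool_cam"]
E
python3 - <<'E'
import pickle,numpy as np,cv2
from h import *
np.set_printoptions(precision=4,suppress=True)
s,d=pickle.load(open("p0.pkl","rb"))
c=d["scene"]; print("scene cubes",onz(c,[(235,236),(292,216)],.025))
print("side",onz(d["side"],[(281,300),(344,318)],.025))
print("deck",onz(c,[(366,275),(437,347),(378,397),(309,308)],.08))
print("orange",onz(c,[(236,191),(277,186),(279,267),(323,254)],.025))
print("bottles",onz(c,[(354,208),(330,188)],.03))
g=cv2.cvtColor(c["image"],cv2.COLOR_RGB2GRAY)
m=(g<60).astype('u1')if 0 else (g<60).astype('uint8')
n,l,st,ce=cv2.connectedComponentsWithStats(m)
for i in range(1,n):
    if 8<st[i,4]<400 and 220<ce[i,0]<440 and 190<ce[i,1]<400: print(st[i,4],ce[i],onz(c,ce[i],.0775)[0])
im=d["scene"]["image"][190:410,220:450,::-1]
cv2.imwrite("pics/crop0.png",cv2.resize(im,None,fx=2.6,fy=2.6,interpolation=cv2.INTER_CUBIC))
E
```

```text
scene cubes [[0.4958 0.1575 0.025 ]
 [0.6127 0.1368 0.025 ]]
side [[0.6109 0.1422 0.025 ]
 [0.4954 0.1598 0.025 ]]
deck [[ 0.6165 -0.0806  0.08  ]
 [ 0.6218 -0.2424  0.08  ]
 [ 0.5005 -0.2487  0.08  ]
 [ 0.5031 -0.077   0.08  ]]
orange [[0.5561 0.259  0.025 ]
 [0.6329 0.2228 0.025 ]
 [0.5254 0.0492 0.025 ]
 [0.6081 0.0267 0.025 ]]
bottles [[0.7234 0.0798 0.03  ]
 [0.717  0.1513 0.03  ]]
153 [277.3072 192.4444] [0.5988 0.1638 0.0775]
173 [236.5434 197.9884] [0.5281 0.1957 0.0775]
45 [353.6    213.1778] [0.6857 0.0394 0.0775]
15 [228.4    243.3333] [0.4629 0.1103 0.0775]
37 [367.5946 288.973 ] [ 0.6026 -0.1022  0.0775]
38 [356.6053 296.4474] [ 0.579  -0.1028  0.0775]
41 [340.9024 306.878 ] [ 0.5466 -0.1034  0.0775]
43 [389.7907 312.7674] [ 0.6033 -0.1565  0.0775]
43 [329.0465 314.5581] [ 0.5229 -0.1036  0.0775]
42 [378.6429 320.5952] [ 0.5799 -0.1568  0.0775]
46 [362.6522 331.7174] [ 0.5474 -0.1572  0.0775]
46 [413.5652 338.3261] [ 0.6039 -0.2108  0.0775]
48 [350.7083 340.2083] [ 0.5236 -0.1577  0.0775]
50 [402.16 346.74] [ 0.5803 -0.211   0.0775]
49 [386.0816 358.5306] [ 0.5482 -0.2113  0.0775]
107 [238.1402 372.8785] [ 0.359  -0.1039  0.0775]
53 [374.0943 367.566 ] [ 0.5247 -0.2117  0.0775]
```

View pics/crop0.png

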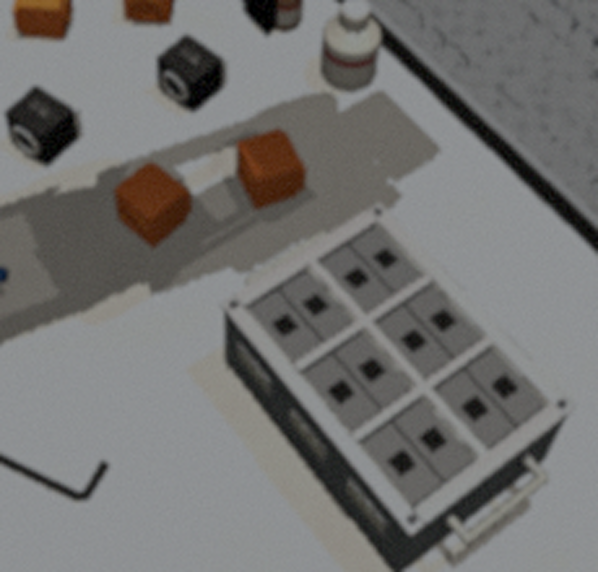

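View pics/wrist0.png

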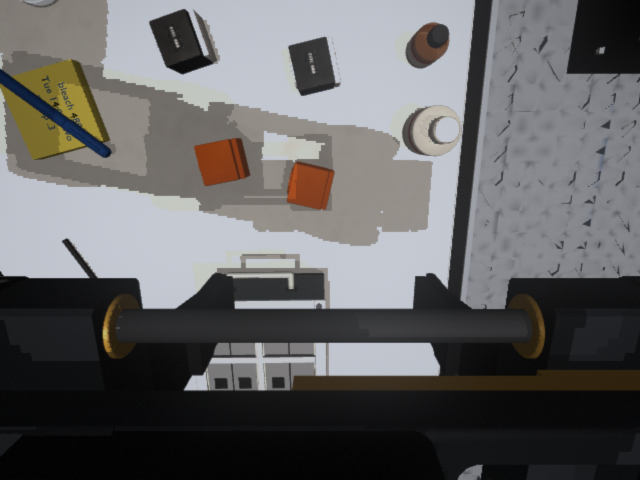

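The scene shows two black cubes with white rings at (235,237) and (292,217). The look-alikes are all orange: (236,191), (277,186), (279,267) and (323,254). I pick the two black ones. The store is at about (370,335), with 6 cells and 12 patches. The wrist view shows the black cubes at (184,41) and (315,65), and I'm moving the wrist camera over them.

step_arm --pt "0.333 -0.233 0 0 0 0 -1" --pt "0.333 -0.233 0 0 0 0 -1" --pt "0.333 -0.233 0 0 0 0 -1" --pt "0.333 -0.233 0 0 0 0 -1" --pt "0.333 -0.233 0 0 0 0 -1" --pt "0.333 -0.233 0 0 0 0 -1"

```text
time_s: 0.65
position: [0.5557, 0.0998, 0.2477]
tcp_rot: [[-0.001, 1.0, 0.001], [1.0, 0.001, -0.001], [-0.001, 0.001, -1.0]]
force: [0.5, 0.3, 0.0]
opening: 1.002
grasp_force: 0.0
```

```bash
python3 - <<'E'
from rig import *
from h import *
import pickle
np.set_printoptions(precision=4,suppress=True)
s0,d=pickle.load(open("p0.pkl","rb"))
c=d["side"];g=cv2.cvtColor(c["image"],cv2.COLOR_RGB2GRAY)
n,l,st,ce=cv2.connectedComponentsWithStats((g<60).astype('uint8'))
for i in range(1,n):
    if 5<st[i,4]<200 and 315<ce[i,0]<385 and 180<ce[i,1]<225: print("sidepatch",st[i,4],onz(c,ce[i],.0775)[0])
s=read_state();w=capture("wrist");pickle.dump((s,w),open("p1.pkl","wb"))
T=Tw(s,w);print(s["position"],s["force"])
print(proj(w,[[.496,.158,.038],[.612,.139,.038]],T))
hsv=cv2.cvtColor(w["image"],cv2.COLOR_RGB2HSV)
m=cv2.morphologyEx((hsv[:,:,2]<75).astype('uint8'),cv2.MORPH_OPEN,np.ones((3,3)))
n,l,st,ce=cv2.connectedComponentsWithStats(m)
for i in range(1,n):
    if 800<st[i,4]<12000 and ce[i,1]<280:
        k=cv2.findContours((l==i).astype('uint8'),0,2)[0][0]
        b=cv2.boxPoints(cv2.minAreaRect(k));P=onz(w,b,.038,T)
        print(st[i],ce[i],"\n",P[:,:2],P.mean(0),np.linalg.norm(np.diff(P,axis=0),axis=1))
P=proj(w,[[.554,.148,.03]],T)[0].astype(int)
x,y=P; im=w["image"][max(0,y-110):y+110,max(0,x-160):x+160,::-1]
sd=c["image"][270:350,250:370,::-1]
cv2.imwrite("pics/crop1.png",np.vstack([cv2.resize(im,(640,int(640*im.shape[0]/im.shape[1]))),cv2.resize(sd,(640,427))])[:,:][::1])
cv2.imwrite("pics/crop1.png",cv2.resize(cv2.imread("pics/crop1.png"),None,fx=.65,fy=.65))
E
```

```text
sidepatch 7 [ 0.6056 -0.2154  0.0775]
sidepatch 10 [ 0.5488 -0.2164  0.0775]
sidepatch 7 [ 0.5259 -0.2172  0.0775]
sidepatch 9 [ 0.6039 -0.1603  0.0775]
sidepatch 10 [ 0.5806 -0.1616  0.0775]
sidepatch 10 [ 0.5478 -0.161   0.0775]
sidepatch 10 [ 0.5245 -0.1626  0.0775]
sidepatch 28 [ 0.4977 -0.1112  0.0775]
sidepatch 10 [ 0.6032 -0.1076  0.0775]
sidepatch 10 [ 0.5799 -0.1068  0.0775]
sidepatch 11 [ 0.5469 -0.1075  0.0775]
sidepatch 10 [ 0.5236 -0.1073  0.0775]
[0.5557 0.0998 0.2477] [0.5069 0.3403 0.045 ]
[[258.4003 155.5025]
 [382.0334 176.2995]]
[ 516    0   49  247 3628] [538.9283 113.1249] 
 [[0.7418 0.0728]
 [0.7442 0.2874]
 [0.7583 0.2855]
 [0.7586 0.0702]] [0.7507 0.179  0.038 ] [0.2146 0.0142 0.2153]
[ 237  132   46   49 1476] [259.5562 155.6328] 
 [[0.4755 0.1706]
 [0.5079 0.1809]
 [0.5191 0.1449]
 [0.4858 0.134 ]] [0.4971 0.1576 0.038 ] [0.0341 0.0376 0.0351]
[ 360  154   44   47 1517] [382.7409 176.6315] 
 [[0.59   0.1538]
 [0.6247 0.1613]
 [0.6354 0.1228]
 [0.5998 0.1148]] [0.6125 0.1381 0.038 ] [0.0355 0.04   0.0365]
```

View pics/crop1.png

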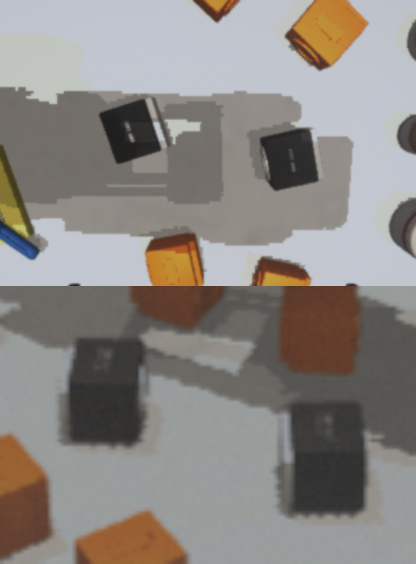

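Both black cubes check out. Their tops are 35 x 38 mm, at A (0.497,0.158) with yaw about 17° and B (0.6125,0.138) with yaw about 13.5°, so the flat sides face roughly ±y. Next I'll turn the tool and go over the store to feel the cells.

step_arm --pt "-0.7 0 0 0 0 1 1" --pt "-0.7 0 0 0 0 1 1" --pt "-0.7 0 0 0 0 1 1" --pt "-0.7 0 0 0 0 1 1" --pt "-0.7 0 0 0 0 1 1" --pt "-0.7 0 0 0 0 1 1" --pt "-0.7 0 0 0 0 1 1" --pt "-0.7 0 0 0 0 1 1"

```text
time_s: 1.37
position: [0.5556, -0.1133, 0.2473]
tcp_rot: [[0.711, 0.703, 0.0], [0.703, -0.711, -0.0], [0.0, 0.001, -1.0]]
force: [-0.6, -0.2, 0.3]
opening: 0.477
grasp_force: 0.0
```

step_arm --pt "0 0 0 0 0 1 1" --pt "0 0 0 0 0 1 1" --pt "0 0 0 0 0 1 1" --pt "0 0 0 0 0 1 1" --pt "0 0 0 0 0 1 1" --pt "0 0 0 0 0 1 1" --pt "0 0 0 0 0 1 1" --pt "0 0 0 0 0 1 1"

```text
time_s: 2.03
position: [0.5555, -0.1106, 0.2475]
tcp_rot: [[1.0, 0.0, 0.0], [0.0, -1.0, -0.0], [0.0, 0.0, -1.0]]
force: [0.6, 0.2, -0.8]
opening: 0.006
grasp_force: 0.0
```

```bash
cat > patches.py <<'E'
from rig import *
from h import *
np.set_printoptions(precision=4,suppress=True)
s=read_state();w=capture("wrist");T=Tw(s,w)
print(s["position"],s["tcp_rot"],s["force"],s["joint_positions"])
cv2.imwrite("pics/wstore.png",w["image"][:,:,::-1])
g=cv2.cvtColor(w["image"],cv2.COLOR_RGB2GRAY)
n,l,st,ce=cv2.connectedComponentsWithStats((g<70).astype('uint8'))
for i in range(1,n):
    if 30<st[i,4]<500:
        p=onz(w,ce[i],.0775,T)[0]
        if .48<p[0]<.65 and -.26<p[1]<-.06: print(st[i,4],st[i,2:4],ce[i],p)
E
python3 patches.py
```

```text
[ 0.5555 -0.1106  0.2475] [[ 1.      0.0003  0.0002]
 [ 0.0003 -1.     -0.0003]
 [ 0.0002  0.0003 -1.    ]] [ 0.6421  0.1663 -0.7803] [-22.5602  25.6961  90.6568  -0.0112  63.6279  67.428 ]
65 [ 6 54] [469.6    185.6154] [ 0.5916 -0.234   0.0775]
274 [58 56] [311.7372 187.6496] [ 0.5898 -0.1009  0.0775]
216 [15 15] [313.2917 171.9028] [ 0.6029 -0.1023  0.0775]
192 [15 14] [378.     171.7344] [ 0.6031 -0.1563  0.0775]
186 [15 14] [443.0753 170.4355] [ 0.6042 -0.2105  0.0775]
270 [57 46] [378.4519 188.5593] [ 0.589  -0.1572  0.0775]
223 [15 15] [314.     199.9372] [ 0.5793 -0.1027  0.0775]
186 [15 15] [376.9785 198.7581] [ 0.5804 -0.1563  0.0775]
171 [14 13] [440.9181 198.0643] [ 0.581  -0.2107  0.0775]
251 [55 50] [380.2669 244.6614] [ 0.5397 -0.1609  0.0775]
47 [ 7 31] [412.5106 240.5957] [ 0.5435 -0.189   0.0775]
67 [ 5 50] [463.9552 247.1194] [ 0.5375 -0.2348  0.0775]
169 [14 13] [438.0828 234.9349] [ 0.5486 -0.211   0.0775]
210 [15 15] [314.9857 236.5667] [ 0.5471 -0.1034  0.0775]
181 [14 13] [376.5359 236.0331] [ 0.5476 -0.1573  0.0775]
159 [14 13] [436.2075 260.4088] [ 0.5251 -0.2114  0.0775]
170 [15 13] [375.9647 261.9765] [ 0.5236 -0.1577  0.0775]
```

step_arm --pt "-0.068 -0.023 0.14 0 0 0 1" --pt "-0.068 -0.023 0.28 0 0 0 1" --pt "-0.068 -0.023 0.42 0 0 0 1" --pt "-0.068 -0.023 0.46 0 0 0 1" --pt "-0.068 -0.023 0.49 0 0 0 1" --pt "-0.068 -0.023 0.52 0 0 0 1" --pt "-0.068 -0.023 0.55 0 0 0 1" --pt "-0.068 -0.023 0.56 0 0 0 1"

```text
time_s: 2.75
position: [0.5355, -0.1036, 0.0795]
tcp_rot: [[1.0, 0.001, 0.001], [0.001, -1.0, -0.001], [0.001, 0.001, -1.0]]
force: [-0.6, -0.0, 0.7]
opening: 0.006
grasp_force: 0.6
```

step_arm --pt "0 0 0.005 0 0 0 1" --pt "0 0 0.01 0 0 0 1"

```text
time_s: 2.92
position: [0.5354, -0.1035, 0.0773]
tcp_rot: [[1.0, 0.0, 0.002], [0.0, -1.0, -0.001], [0.002, 0.001, -1.0]]
force: [-0.3, -0.1, 1.2]
opening: 0.003
grasp_force: 0.6
```

step_arm --pt "0 0 0.005 0 0 0 1" --pt "0 0 0.007 0 0 0 1"

```text
time_s: 3.08
position: [0.5351, -0.1033, 0.075]
tcp_rot: [[1.0, 0.0, 0.001], [0.0, -1.0, -0.001], [0.001, 0.001, -1.0]]
force: [1.2, -0.1, 0.5]
opening: 0.007
grasp_force: 0.6
```

step_arm --pt "0 0 0.005 0 0 0 1" --pt "0 0 0.007 0 0 0 1"

```text
time_s: 3.25
position: [0.5348, -0.1032, 0.0726]
tcp_rot: [[1.0, 0.0, 0.001], [0.0, -1.0, -0.0], [0.001, 0.0, -1.0]]
force: [0.0, -0.2, 0.1]
opening: 0.002
grasp_force: 0.6
```

step_arm --pt "0 0 0.004 0 0 0 1" --pt "0 0 0.005 0 0 0 1"

```text
time_s: 3.42
position: [0.5346, -0.1031, 0.0708]
tcp_rot: [[1.0, 0.0, -0.0], [0.0, -1.0, 0.0], [-0.0, -0.0, -1.0]]
force: [-0.7, -0.1, 1.3]
opening: 0.007
grasp_force: 0.6
```

step_arm --pt "0 0 0.005 0 0 0 1" --pt "0 0 0.007 0 0 0 1"

```text
time_s: 3.58
position: [0.5346, -0.1031, 0.0686]
tcp_rot: [[1.0, 0.0, -0.0], [0.0, -1.0, 0.0], [-0.0, -0.0, -1.0]]
force: [0.2, 0.5, 0.6]
opening: 0.006
grasp_force: 0.6
```

step_arm --pt "0 0 0.005 0 0 0 1" --pt "0 0 0.007 0 0 0 1"

```text
time_s: 3.75
position: [0.5346, -0.1031, 0.0664]
tcp_rot: [[1.0, 0.0, -0.0], [0.0, -1.0, 0.0], [-0.0, -0.0, -1.0]]
force: [0.0, 0.2, 0.5]
opening: 0.004
grasp_force: 0.6
```

step_arm --pt "0 0 -0.09 0 0 0 1" --pt "0 0 -0.18 0 0 0 1" --pt "0 0 -0.18 0 0 0 1" --pt "0.1 0.002 -0.18 0 0 0 1" --pt "0.19 0 -0.18 0 0 0 1" --pt "0.19 0 -0.155 0 0 0 1" --pt "0.19 0 -0.125 0 0 0 1" --pt "0.19 0 -0.095 0 0 0 1"

```text
time_s: 4.42
position: [0.5909, -0.1029, 0.094]
tcp_rot: [[1.0, 0.0, -0.001], [0.0, -1.0, 0.0], [-0.001, -0.0, -1.0]]
force: [-1.6, -0.3, 2.4]
opening: 0.004
grasp_force: 1.1
```

step_arm --pt "0 0 0.025 0 0 0 1" --pt "0 0 0.045 0 0 0 1" --pt "0 0 0.06 0 0 0 1" --pt "0 0 0.065 0 0 0 1"

```text
time_s: 4.75
position: [0.5904, -0.1029, 0.0744]
tcp_rot: [[1.0, -0.0, -0.003], [-0.0, -1.0, 0.001], [-0.003, -0.001, -1.0]]
force: [-0.4, -0.0, -0.3]
opening: 0.005
grasp_force: 0.6
```

step_arm --pt "0 0 0.005 0 0 0 1" --pt "0 0 0.007 0 0 0 1"

```text
time_s: 4.92
position: [0.5914, -0.1031, 0.0734]
tcp_rot: [[1.0, -0.0, -0.0], [-0.0, -1.0, 0.0], [-0.0, -0.0, -1.0]]
force: [-0.7, 0.3, 0.8]
opening: 0.003
grasp_force: 0.7
```

step_arm --pt "0 0 0.004 0 0 0 1" --pt "0 0 0.004 0 0 0 1"

```text
time_s: 5.08
position: [0.5918, -0.1032, 0.0725]
tcp_rot: [[1.0, 0.0, 0.0], [0.0, -1.0, -0.0], [0.0, 0.0, -1.0]]
force: [-0.1, -0.6, 0.3]
opening: 0.001
grasp_force: 0.8
```

step_arm --pt "0 0 0.004 0 0 0 1" --pt "0 0 0.004 0 0 0 1"

```text
time_s: 5.25
position: [0.5918, -0.1033, 0.0712]
tcp_rot: [[1.0, 0.0, 0.0], [0.0, -1.0, -0.0], [0.0, 0.0, -1.0]]
force: [-0.8, -0.2, -0.0]
opening: 0.004
grasp_force: 0.7
```

step_arm --pt "0 0 0.005 0 0 0 1" --pt "0 0 0.006 0 0 0 1"

```text
time_s: 5.42
position: [0.5917, -0.1032, 0.0693]
tcp_rot: [[1.0, 0.0, 0.0], [0.0, -1.0, -0.0], [0.0, 0.0, -1.0]]
force: [-0.0, 0.3, 0.9]
opening: 0.006
grasp_force: 0.6
```

step_arm --pt "0 0 0.005 0 0 0 1" --pt "0 0 0.006 0 0 0 1"

```text
time_s: 5.58
position: [0.5916, -0.1032, 0.0674]
tcp_rot: [[1.0, 0.0, -0.0], [0.0, -1.0, 0.0], [-0.0, -0.0, -1.0]]
force: [-0.1, -0.0, 1.4]
opening: 0.008
grasp_force: 0.6
```

step_arm --pt "0 0 0.007 0 0 0 1" --pt "0 0 0.014 0 0 0 1" --pt "0 0 0.014 0 0 0 1"

```text
time_s: 5.83
position: [0.5914, -0.1031, 0.0628]
tcp_rot: [[1.0, 0.0, -0.001], [0.0, -1.0, 0.0], [-0.001, -0.0, -1.0]]
force: [-0.3, 0.3, -0.2]
opening: 0.004
grasp_force: 0.9
```

step_arm --pt "0 0 0.007 0 0 0 1" --pt "0 0 0.014 0 0 0 1" --pt "0 0 0.014 0 0 0 1"

```text
time_s: 6.08
position: [0.5915, -0.1031, 0.0587]
tcp_rot: [[1.0, 0.0, -0.001], [0.0, -1.0, 0.0], [-0.001, -0.0, -1.0]]
force: [0.3, 0.1, 1.2]
opening: 0.006
grasp_force: 0.9
```

step_arm --pt "0 0 -0.1 0 0 0 1" --pt "0 0 -0.2 0 0 0 1" --pt "0 0 -0.33 0 0 0 1" --pt "-0.08 -0.1 -0.33 0 0 -0.1 1" --pt "-0.12 -0.23 -0.33 0 0 -0.2 -0.4" --pt "-0.16 -0.36 -0.33 0 0 -0.3 -0.4" --pt "-0.2 -0.49 -0.33 0 0 -0.387 -0.4" --pt "-0.24 -0.61 -0.33 0 0 -0.387 -0.4"

```text
time_s: 6.75
position: [0.5186, 0.0815, 0.1583]
tcp_rot: [[0.954, 0.301, -0.0], [0.301, -0.954, 0.0], [0.0, -0.0, -1.0]]
force: [1.2, 0.9, 0.6]
opening: 0.227
grasp_force: 0.0
```

```bash
cat > plan.py <<'E'
import sys
from rig import *
from h import *
from scipy.spatial.transform import Rotation as R
# args: x y z yaw  (tool x at yaw, z down) -> row numbers
x,y,z,yaw=map(float,sys.argv[1:5]);s=read_state();A=s["tcp_rot"];p=s["position"]
c,n=np.cos(np.radians(yaw)),np.sin(np.radians(yaw))
B=np.array([[c,n,0],[n,-c,0],[0,0,-1.]])
print(np.round(p,4),np.round(A.T@(np.array([x,y,z])-p)/.3,3),np.round(R.from_matrix(A.T@B).as_rotvec(True)/45,3))
E
python3 plan.py .497 .158 .149 17.4;python3 plan.py .497 .158 .05 17.4
```

```text
[0.5186 0.0815 0.1583] [ 0.008 -0.265  0.031] [-0.    -0.     0.002]
[0.5186 0.0815 0.1583] [ 0.008 -0.265  0.361] [-0.    -0.     0.002]
```

step_arm --pt "0.008 -0.13 0 0 0 0 -0.4" --pt "0.008 -0.265 0 0 0 0 -0.4" --pt "0.008 -0.265 0 0 0 0 -0.4" --pt "0.008 -0.265 0 0 0 0 -0.4" --pt "0.008 -0.265 0 0 0 0 -0.4"

```text
time_s: 7.17
position: [0.4984, 0.1564, 0.1582]
tcp_rot: [[0.954, 0.3, 0.001], [0.3, -0.954, -0.0], [0.0, 0.001, -1.0]]
force: [-0.5, -0.3, 0.8]
opening: 0.602
grasp_force: 0.0
```

```bash
python3 plan.py .497 .158 .047 17.4; python3 - <<'E'
from rig import *
from h import *
s=read_state();w=capture("wrist");T=Tw(s,w)
m=(cv2.cvtColor(w["image"],cv2.COLOR_RGB2HSV)[:,:,2]<75).astype('uint8')*60
im=w["image"].copy()
c=[[.497,.158,.038]]
a=np.radians(17.4);X=np.array([np.cos(a),np.sin(a),0])*.0175;Y=np.array([-np.sin(a),np.cos(a),0])*.019
q=np.array([c[0]+X+Y,c[0]+X-Y,c[0]-X-Y,c[0]-X+Y])
cv2.polylines(im,[proj(w,q,T).round().astype(int)],1,(255,0,0),1)
cv2.imwrite("pics/w2.png",im[:,:,::-1])
E
```

```text
[0.4984 0.1564 0.1582] [-0.003 -0.007  0.371] [ 0.001 -0.001  0.002]
```

View pics/w2.png

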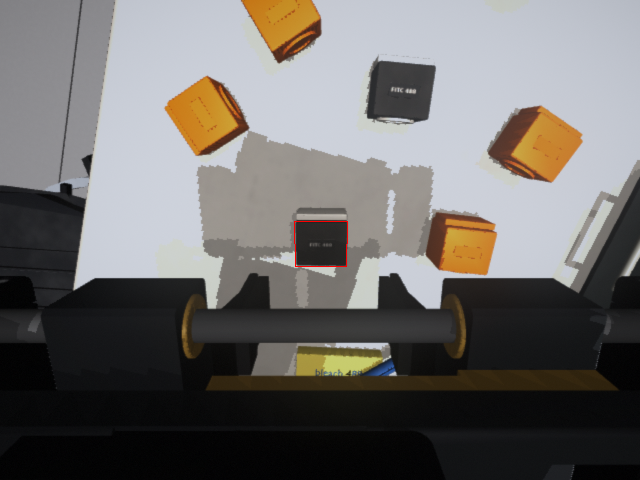

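The red outline at (321,243) sits right on cube A, with the ring on its near (-x) side. Descending and gripping.

step_arm --pt "-0.003 -0.007 0.12 0 0 0 -0.4" --pt "-0.003 -0.007 0.24 0 0 0 -0.4" --pt "-0.003 -0.007 0.33 0 0 0 -0.4" --pt "-0.003 -0.007 0.371 0 0 0 -0.4" --pt "-0.003 -0.007 0.371 0 0 0 1" --pt "-0.003 -0.007 0.371 0 0 0 1" --pt "-0.003 -0.007 0.371 0 0 0 1" --pt "-0.003 -0.007 0.371 0 0 0 1"

```text
time_s: 7.88
position: [0.498, 0.1576, 0.0481]
tcp_rot: [[0.954, 0.298, 0.003], [0.298, -0.954, 0.0], [0.003, 0.001, -1.0]]
force: [0.2, 0.1, 0.6]
opening: 0.482
grasp_force: 0.0
```

step_arm --pt "0 0 0 0 0 0 1" --pt "0 0 -0.1 0 0 0 1" --pt "0 0 -0.2 0 0 0 1" --pt "0 0 -0.3 0 0 0 1" --pt "0 0 -0.4 0 0 0 1" --pt "0 0 -0.4 0 0 0 1"

```text
time_s: 8.38
position: [0.5003, 0.1588, 0.173]
tcp_rot: [[0.954, 0.3, 0.013], [0.3, -0.954, 0.001], [0.013, 0.003, -1.0]]
force: [-0.0, 0.6, -0.0]
opening: 0.434
grasp_force: 30.0
```

```bash
python3 plan.py .537 -.103 .167 0.9
```

```text
[0.5003 0.1588 0.173 ] [-0.145  0.869  0.021] [ 0.001 -0.017  0.368]
```

step_arm --pt "-0.02 0.12 0 0 0 0.12 1" --pt "-0.04 0.25 0 0 0 0.25 1" --pt "-0.06 0.38 0 0 0 0.368 1" --pt "-0.08 0.51 0 0 0 0.368 1" --pt "-0.1 0.64 0 0 0 0.368 1" --pt "-0.12 0.76 0 0 0 0.368 1" --pt "-0.145 0.869 0.02 0 0 0.368 1" --pt "-0.145 0.869 0.02 0 0 0.368 1"

```text
time_s: 9.05
position: [0.5347, -0.11, 0.1606]
tcp_rot: [[1.0, 0.01, 0.003], [0.01, -1.0, -0.004], [0.003, 0.004, -1.0]]
force: [0.5, 0.4, -0.5]
opening: 0.436
grasp_force: 30.0
```

```bash
python3 plan.py .537 -.103 .109 0.9; python3 - <<'E'
from rig import *
from h import *
s=read_state();w=capture("scene")
cv2.imwrite("pics/s3.png",cv2.resize(w["image"][190:410,250:480,::-1],None,fx=2.5,fy=2.5))
E
```

```text
[ 0.5347 -0.11    0.1606] [ 0.007 -0.024  0.172] [ 0.005 -0.004 -0.008]
```

View pics/s3.png

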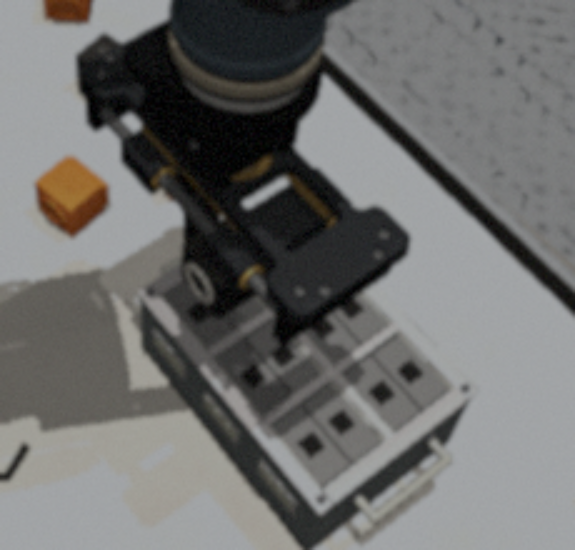

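step_arm --pt "0 0 0 0 0 0 1" --pt "0 0 0 0 0 0 1"

```text
time_s: 9.27
position: [0.5324, -0.1025, 0.1607]
tcp_rot: [[1.0, 0.015, -0.001], [0.015, -1.0, 0.001], [-0.001, -0.001, -1.0]]
force: [-0.2, -0.9, -1.4]
opening: 0.433
grasp_force: 30.0
```

```bash
python3 plan.py .537 -.103 .109 0.9
```

```text
[ 0.5324 -0.1025  0.1607] [0.016 0.002 0.172] [-0.001  0.002 -0.   ]
```

step_arm --pt "0.016 0.002 0.05 0 0 0 1" --pt "0.016 0.002 0.08 0 0 0 1" --pt "0.016 0.002 0.1 0 0 0 1" --pt "0.016 0.002 0.12 0 0 0 1" --pt "0.016 0.002 0.14 0 0 0 1" --pt "0.016 0.002 0.16 0 0 0 1" --pt "0.016 0.002 0.175 0 0 0 1" --pt "0.016 0.002 0.175 0 0 0 1"

```text
time_s: 9.93
position: [0.5371, -0.1037, 0.1074]
tcp_rot: [[1.0, 0.015, -0.002], [0.015, -1.0, 0.001], [-0.002, -0.001, -1.0]]
force: [-1.2, -0.3, -2.0]
opening: 0.432
grasp_force: 30.0
```

step_arm --pt "0 0 0 0 0 0 1"

```text
time_s: 10.02
position: [0.5373, -0.1038, 0.1078]
tcp_rot: [[1.0, 0.015, -0.002], [0.015, -1.0, 0.001], [-0.002, -0.001, -1.0]]
force: [-1.1, 0.2, -0.8]
opening: 0.433
grasp_force: 30.0
```

step_arm --pt "0 0 0 0 0 0 -0.2" --pt "0 0 0 0 0 0 -0.4" --pt "0 0 0 0 0 0 -0.4" --pt "0 0 -0.07 0 0 0 -0.4" --pt "0 0 -0.14 0 0 0 -0.4" --pt "0 0 -0.18 0 0 0 1" --pt "0 0 -0.18 0 0 0 1" --pt "0 0 -0.18 0 0 0 1"

```text
time_s: 10.68
position: [0.5387, -0.1045, 0.1631]
tcp_rot: [[1.0, 0.015, 0.003], [0.015, -1.0, -0.001], [0.003, 0.001, -1.0]]
force: [-0.0, -0.1, -0.4]
opening: 0.551
grasp_force: 0.0
```

step_arm --pt "0 0 0 0 0 0 1" --pt "0 0 0 0 0 0 1" --pt "0 0 0 0 0 0 1" --pt "0 0 0 0 0 0 1"

```text
time_s: 11.02
position: [0.5376, -0.104, 0.1615]
tcp_rot: [[1.0, 0.015, -0.002], [0.015, -1.0, 0.001], [-0.002, -0.001, -1.0]]
force: [-0.1, 0.1, -0.3]
opening: 0.257
grasp_force: 0.0
```

```bash
python3 plan.py .537 -.103 .1 0.9; python3 - <<'E'
from rig import *
from h import *
s=read_state();w=capture("wrist");v=capture("side")
cv2.imwrite("pics/w4.png",np.vstack([cv2.resize(w["image"][140:340,200:440,::-1],(480,400)),cv2.resize(v["image"][150:270,290:434,::-1],(480,400))])[:,:][: 800].copy())
im=cv2.imread("pics/w4.png");cv2.imwrite("pics/w4.png",cv2.resize(im,None,fx=.7,fy=.7))
E
```

```text
[ 0.5376 -0.104   0.1615] [-0.002 -0.003  0.205] [-0.001  0.002 -0.001]
```

View pics/w4.png

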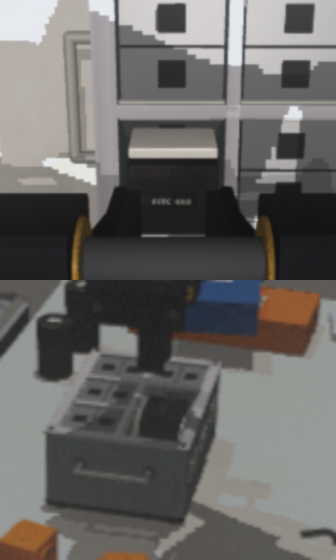

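The cube hangs upright and centred in the mouth (wrist crop, about (172,175)). Pushing it home with the fingers shut.

step_arm --pt "0 -0.003 0.03 0 0 0 1" --pt "0 -0.003 0.06 0 0 0 1" --pt "0 -0.003 0.09 0 0 0 1" --pt "0 -0.003 0.11 0 0 0 1" --pt "0 -0.003 0.13 0 0 0 1" --pt "0 -0.003 0.15 0 0 0 1" --pt "0 -0.003 0.17 0 0 0 1" --pt "0 -0.003 0.19 0 0 0 1"

```text
time_s: 11.78
position: [0.5381, -0.1033, 0.1047]
tcp_rot: [[1.0, 0.015, 0.0], [0.015, -1.0, -0.0], [0.0, 0.0, -1.0]]
force: [1.1, -0.5, 0.4]
opening: 0.004
grasp_force: 0.0
```

step_arm --pt "0 0 0.02 0 0 0 1" --pt "0 0 0.04 0 0 0 1" --pt "0 0 0.06 0 0 0 1" --pt "0 0 0.08 0 0 0 1" --pt "0 0 0.09 0 0 0 1" --pt "0 0 0.095 0 0 0 1" --pt "0 0 0.1 0 0 0 1"

```text
time_s: 12.37
position: [0.538, -0.1032, 0.0751]
tcp_rot: [[1.0, 0.015, -0.0], [0.015, -1.0, 0.0], [-0.0, -0.0, -1.0]]
force: [0.1, 0.4, 0.6]
opening: 0.004
grasp_force: 0.6
```

step_arm --pt "0 0 0.004 0 0 0 1" --pt "0 0 0.007 0 0 0 1" --pt "0 0 0.007 0 0 0 1"

```text
time_s: 12.62
position: [0.5381, -0.1033, 0.0735]
tcp_rot: [[1.0, 0.015, 0.0], [0.015, -1.0, -0.0], [0.0, 0.0, -1.0]]
force: [-0.1, 0.5, -0.1]
opening: 0.006
grasp_force: 0.9
```

step_arm --pt "0 0 0.004 0 0 0 1" --pt "0 0 0.005 0 0 0 1"

```text
time_s: 12.78
position: [0.5382, -0.1033, 0.0734]
tcp_rot: [[1.0, 0.015, 0.001], [0.015, -1.0, -0.0], [0.001, 0.0, -1.0]]
force: [-2.8, 0.2, 14.3]
opening: 0.007
grasp_force: 7.7
```

step_arm --pt "0 0 0.004 0 0 0 1" --pt "0 0 0.004 0 0 0 1"

```text
time_s: 12.95
position: [0.5382, -0.1033, 0.0733]
tcp_rot: [[1.0, 0.015, 0.001], [0.015, -1.0, -0.001], [0.001, 0.001, -1.0]]
force: [-4.6, 1.9, 20.5]
opening: 0.01
grasp_force: 10.5
```

Hard contact at fingertip height 48.4 mm, so the cube is home. Withdrawing and heading for cube B.

step_arm --pt "0 0 -0.06 0 0 0 1" --pt "0 0 -0.14 0 0 0 1" --pt "0 0 -0.22 0 0 0 1" --pt "0 0 -0.3 0 0 0 1" --pt "0.05 -0.12 -0.3 0 0 0 -0.4" --pt "0.1 -0.25 -0.3 0 0 -0.1 -0.4" --pt "0.15 -0.37 -0.3 0 0 -0.2 -0.4" --pt "0.19 -0.5 -0.3 0 0 -0.28 -0.4"

```text
time_s: 13.62
position: [0.594, 0.0485, 0.1611]
tcp_rot: [[0.972, 0.235, 0.002], [0.235, -0.972, -0.0], [0.002, 0.001, -1.0]]
force: [0.7, -0.2, -0.7]
opening: 0.224
grasp_force: 0.0
```

```bash
python3 plan.py .6125 .138 .158 13.5
```

```text
[0.594  0.0485 0.1611] [ 0.13  -0.275  0.01 ] [ 0.001 -0.002  0.002]
```

step_arm --pt "0.06 -0.12 0 0 0 0 -0.4" --pt "0.13 -0.275 0 0 0 0 -0.4" --pt "0.13 -0.275 0 0 0 0 -0.4" --pt "0.13 -0.275 0 0 0 0 -0.4" --pt "0.13 -0.275 0 0 0 0 -0.4" --pt "0.13 -0.275 0 0 0 0 -0.4"

```text
time_s: 14.12
position: [0.611, 0.1354, 0.1603]
tcp_rot: [[0.973, 0.232, -0.001], [0.232, -0.973, -0.001], [-0.001, 0.0, -1.0]]
force: [-0.0, -0.3, -1.0]
opening: 0.659
grasp_force: 0.0
```

```bash
python3 - <<'E'
from rig import *
from h import *
s=read_state();w=capture("wrist");T=Tw(s,w)
im=w["image"].copy();C=np.array([.6125,.138,.038])
m=(cv2.cvtColor(im,cv2.COLOR_RGB2HSV)[:,:,2]<75).astype('uint8')
p=proj(w,C,T)[0]
n,l,st,ce=cv2.connectedComponentsWithStats(m)
i=l[int(p[1])+8,int(p[0])+12];k=cv2.findContours((l==i).astype('uint8'),0,2)[0][0]
b=onz(w,cv2.boxPoints(cv2.minAreaRect(k)),.038,T);print(st[i],b.round(4),b.mean(0))
a=np.radians(13.5);X=np.array([np.cos(a),np.sin(a),0])*.0175;Y=np.array([-np.sin(a),np.cos(a),0])*.019
cv2.polylines(im,[proj(w,np.array([C+X+Y,C+X-Y,C-X-Y,C-X+Y]),T).round().astype(int)],1,(255,0,0),1)
cv2.imwrite("pics/w5.png",cv2.resize(im[160:320,210:430,::-1],None,fx=2.5,fy=2.5))
E
python3 plan.py .6125 .138 .047 13.5
```

```text
[ 297  213   52   46 2265] [[0.6278 0.1588 0.038 ]
 [0.6364 0.1228 0.038 ]
 [0.6031 0.1142 0.038 ]
 [0.5942 0.1515 0.038 ]] [0.61538002 0.13684754 0.038     ]
[0.6111 0.1351 0.1604] [ 0.007 -0.009  0.378] [ 0.     0.001 -0.003]
```

View pics/w5.png

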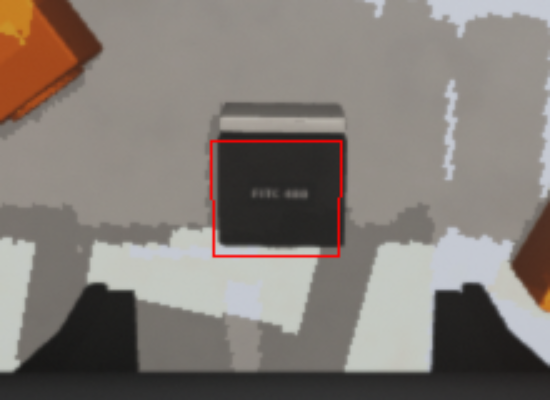

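Cube B is really at (0.615,0.137): the outline lay about 3 mm short. Correcting that and gripping.

step_arm --pt "0.014 -0.004 0.12 0 0 0 -0.4" --pt "0.014 -0.004 0.24 0 0 0 -0.4" --pt "0.014 -0.004 0.34 0 0 0 -0.4" --pt "0.014 -0.004 0.378 0 0 0 -0.4" --pt "0.014 -0.004 0.378 0 0 0 1" --pt "0.014 -0.004 0.378 0 0 0 1" --pt "0.014 -0.004 0.378 0 0 0 1" --pt "0.014 -0.004 0.378 0 0 0 1"

```text
time_s: 14.83
position: [0.617, 0.1388, 0.0494]
tcp_rot: [[0.973, 0.232, 0.004], [0.232, -0.973, 0.0], [0.004, 0.001, -1.0]]
force: [0.4, -0.1, 0.0]
opening: 0.482
grasp_force: 0.0
```

step_arm --pt "0 0 0 0 0 0 1" --pt "0 0 0 0 0 0 1" --pt "0 0 0 0 0 0 1" --pt "0 0 -0.1 0 0 0 1" --pt "0 0 -0.2 0 0 0 1" --pt "0 0 -0.3 0 0 0 1" --pt "0 0 -0.4 0 0 0 1" --pt "0 0 -0.4 0 0 0 1"

```text
time_s: 15.5
position: [0.6192, 0.1397, 0.1741]
tcp_rot: [[0.972, 0.233, 0.013], [0.233, -0.972, 0.001], [0.013, 0.002, -1.0]]
force: [1.0, 0.3, -0.2]
opening: 0.434
grasp_force: 30.0
```

```bash
python3 plan.py .593 -.103 .165 0.9
```

```text
[0.6192 0.1397 0.1741] [-0.274  0.766  0.029] [ 0.001 -0.017  0.28 ]
```

step_arm --pt "-0.04 0.11 0 0 0 0.1 1" --pt "-0.08 0.23 0 0 0 0.2 1" --pt "-0.12 0.36 0 0 0 0.28 1" --pt "-0.17 0.49 0 0 0 0.28 1" --pt "-0.21 0.62 0 0 0 0.28 1" --pt "-0.25 0.71 0 0 0 0.28 1" --pt "-0.272 0.766 0 0 0 0.28 1" --pt "-0.272 0.766 0 0 0 0.28 1"

```text
time_s: 16.17
position: [0.5888, -0.1075, 0.1669]
tcp_rot: [[1.0, 0.01, -0.0], [0.01, -1.0, -0.001], [-0.0, 0.001, -1.0]]
force: [0.0, -1.1, -2.1]
opening: 0.435
grasp_force: 30.0
```

step_arm --pt "0 0 0 0 0 0 1" --pt "0 0 0 0 0 0 1" --pt "0 0 0 0 0 0 1"

```text
time_s: 16.42
position: [0.5892, -0.1019, 0.1669]
tcp_rot: [[1.0, 0.017, -0.001], [0.017, -1.0, 0.001], [-0.001, -0.001, -1.0]]
force: [0.5, 1.3, -1.5]
opening: 0.435
grasp_force: 30.0
```

```bash
python3 plan.py .593 -.1035 .1075 0.9
```

```text
[ 0.5892 -0.1019  0.1669] [0.013 0.006 0.198] [-0.001  0.001  0.001]
```

step_arm --pt "0.013 0.006 0.06 0 0 0 1" --pt "0.013 0.006 0.09 0 0 0 1" --pt "0.013 0.006 0.11 0 0 0 1" --pt "0.013 0.006 0.13 0 0 0 1" --pt "0.013 0.006 0.15 0 0 0 1" --pt "0.013 0.006 0.17 0 0 0 1" --pt "0.013 0.006 0.185 0 0 0 1" --pt "0.013 0.006 0.196 0 0 0 1"

```text
time_s: 17.08
position: [0.5932, -0.1052, 0.1081]
tcp_rot: [[1.0, 0.015, -0.0], [0.015, -1.0, -0.0], [-0.0, 0.0, -1.0]]
force: [-0.7, -0.1, 0.9]
opening: 0.437
grasp_force: 30.0
```

step_arm --pt "0 0 0 0 0 0 1" --pt "0 0 0 0 0 0 1"

```text
time_s: 17.25
position: [0.5928, -0.1052, 0.1078]
tcp_rot: [[1.0, 0.015, -0.001], [0.015, -1.0, 0.0], [-0.001, -0.0, -1.0]]
force: [-0.9, -0.3, -1.8]
opening: 0.436
grasp_force: 30.0
```

step_arm --pt "0 0 0 0 0 0 -0.2" --pt "0 0 0 0 0 0 -0.4" --pt "0 0 0 0 0 0 -0.4" --pt "0 0 -0.07 0 0 0 -0.4" --pt "0 0 -0.14 0 0 0 -0.4" --pt "0 0 -0.18 0 0 0 1" --pt "0 0 -0.18 0 0 0 1" --pt "0 0 -0.18 0 0 0 1"

```text
time_s: 17.92
position: [0.5938, -0.1053, 0.1631]
tcp_rot: [[1.0, 0.015, 0.002], [0.015, -1.0, -0.001], [0.002, 0.001, -1.0]]
force: [-1.0, -0.3, 0.2]
opening: 0.551
grasp_force: 0.0
```

step_arm --pt "0 0 0 0 0 0 1" --pt "0 0 0 0 0 0 1" --pt "0 0 0 0 0 0 1" --pt "0 0 0 0 0 0 1"

```text
time_s: 18.25
position: [0.5929, -0.105, 0.1614]
tcp_rot: [[1.0, 0.015, -0.002], [0.015, -1.0, 0.001], [-0.002, -0.001, -1.0]]
force: [0.8, 0.3, 0.3]
opening: 0.254
grasp_force: 0.0
```

```bash
python3 plan.py .593 -.1035 .0735 0.9; python3 - <<'E'
from rig import *
from h import *
w=capture("wrist")
cv2.imwrite("pics/w6.png",cv2.resize(w["image"][140:300,200:440,::-1],None,fx=2,fy=2))
E
```

```text
[ 0.5929 -0.105   0.1614] [ 0.001 -0.005  0.293] [-0.001  0.002 -0.001]
```

View pics/w6.png

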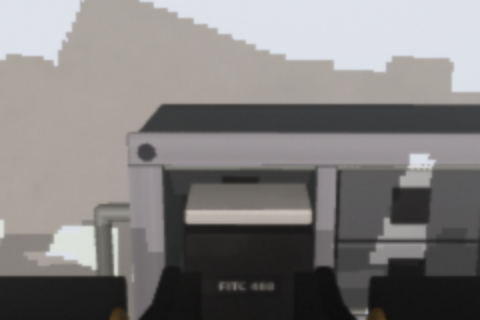

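Cube B stands upright in the mouth (crop, about (248,250)). Pushing it home.

step_arm --pt "0 -0.003 0.03 0 0 0 1" --pt "0 -0.003 0.06 0 0 0 1" --pt "0 -0.003 0.09 0 0 0 1" --pt "0 -0.003 0.11 0 0 0 1" --pt "0 -0.003 0.13 0 0 0 1" --pt "0 -0.003 0.15 0 0 0 1" --pt "0 -0.003 0.17 0 0 0 1" --pt "0 -0.003 0.19 0 0 0 1"

```text
time_s: 18.97
position: [0.5935, -0.1044, 0.1048]
tcp_rot: [[1.0, 0.015, 0.0], [0.015, -1.0, -0.0], [0.0, 0.0, -1.0]]
force: [-0.2, 0.4, 0.4]
opening: 0.006
grasp_force: 0.0
```

step_arm --pt "0 0 0.02 0 0 0 1" --pt "0 0 0.04 0 0 0 1" --pt "0 0 0.06 0 0 0 1" --pt "0 0 0.08 0 0 0 1" --pt "0 0 0.09 0 0 0 1" --pt "0 0 0.095 0 0 0 1" --pt "0 0 0.1 0 0 0 1"

```text
time_s: 19.55
position: [0.5933, -0.1043, 0.0751]
tcp_rot: [[1.0, 0.015, -0.0], [0.015, -1.0, 0.0], [-0.0, -0.0, -1.0]]
force: [0.1, -0.1, 0.2]
opening: 0.006
grasp_force: 0.6
```

step_arm --pt "0 0 0.004 0 0 0 1" --pt "0 0 0.007 0 0 0 1" --pt "0 0 0.009 0 0 0 1"

```text
time_s: 19.8
position: [0.5935, -0.1043, 0.0734]
tcp_rot: [[1.0, 0.015, 0.0], [0.015, -1.0, -0.0], [0.0, 0.0, -1.0]]
force: [-2.6, 1.4, 8.9]
opening: 0.002
grasp_force: 4.7
```

step_arm --pt "0 0 0.003 0 0 0 1" --pt "0 0 0.003 0 0 0 1"

```text
time_s: 19.97
position: [0.5935, -0.1043, 0.0734]
tcp_rot: [[1.0, 0.015, 0.001], [0.015, -1.0, -0.0], [0.001, 0.0, -1.0]]
force: [-2.2, 0.6, 9.4]
opening: 0.007
grasp_force: 5.1
```

step_arm --pt "0 0 -0.06 0 0 0 1" --pt "0 0 -0.14 0 0 0 1" --pt "0 0 -0.22 0 0 0 1" --pt "0 0 -0.32 0 0 0 1" --pt "0 0 -0.42 0 0 0 1" --pt "-0.1 0 -0.5 0 0 0 1" --pt "-0.2 0 -0.5 0 0 0 1" --pt "-0.2 0 -0.5 0 0 0 1"

```text
time_s: 20.63
position: [0.5278, -0.1038, 0.2228]
tcp_rot: [[1.0, 0.015, -0.005], [0.015, -1.0, 0.001], [-0.005, -0.001, -1.0]]
force: [-1.1, 0.5, -0.7]
opening: 0.003
grasp_force: 0.0
```

step_arm --pt "0 0 0 0 0 0 1" --pt "0 0 0 0 0 0 1" --pt "0 0 0 0 0 0 1" --pt "0 0 0 0 0 0 1"

```text
time_s: 20.97
position: [0.5343, -0.1054, 0.2214]
tcp_rot: [[1.0, 0.015, 0.0], [0.015, -1.0, -0.0], [0.0, 0.0, -1.0]]
force: [-0.8, -0.6, 0.2]
opening: 0.006
grasp_force: 0.0
```

```bash
python3 - <<'E'
from rig import *
from h import *
w=capture("wrist");v=capture("side")
cv2.imwrite("pics/w7.png",np.hstack([cv2.resize(w["image"][:300,200:560,::-1],(432,360)),cv2.resize(v["image"][160:280,290:410,::-1],(360,360))]))
E
```

```text
(no output)
```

View pics/w7.png

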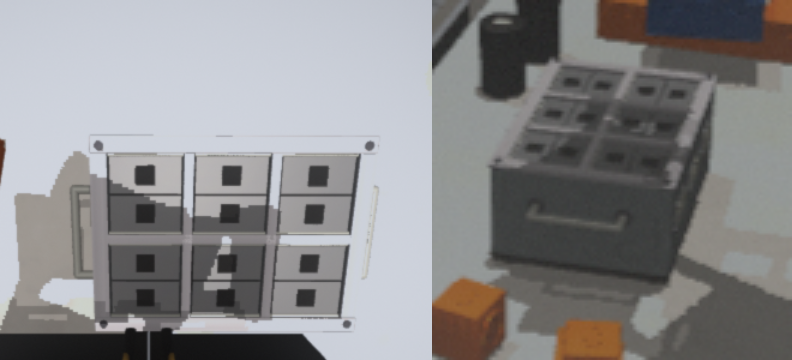

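All six pairs of flaps are shut and flat, with no cube standing proud. The arm is clear, so I'm handing in.

```bash
python3 -c "
from rig import *
print(hand_in())"
```

```text
the job is handed in; nothing more can be done
None
```

Both filter cubes are pressed home in the two free cells at the store's +y end, with all the flaps shut and the bottles untouched; the job was handed in at about 21 s, and no verdict came back.

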